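# Seat the gates of a model livestock trailer

## Task

The white gates of the model livestock trailer on the cutting mat still stand a few millimetres proud of its deck. With a fingertip, press each one slowly and lightly down by its top rail until it is fully home: first the headboard at the drawbar end, then the two long side gates in either order, and the tailgate last. Lift nothing, do not shove or tip the trailer, and leave the drum on its deck and the things lying around it where they are.

Things in the scene. Friction and masses are not known exactly. Their poses are not given: they have to be found in the camera images.
- trailer: Model livestock trailer, standing loose on four 50 mm wheels (they do not turn) on the green cutting mat, whose top is at z = 0.003. Plank deck 230 x 124 mm, its top 60 mm above the mat. About 1.4 kg. Origin: centre of its underside, at mat level; x runs along the trailer to its drawbar (front), y to its left, z up. It may face any way. Four white gates stand round the deck edge.
- drawbar_eye (a point): Towing eye at the tip of the A-shaped drawbar, which marks the front of the trailer; 192 mm ahead of the trailer's origin, 34 mm above the mat.
- deck_mid (a point): Centre of the top of the plank deck, 60 mm above the mat.
- headboard (a joint): How far the headboard has been pressed down, in m, positive downward. It starts between 0 and 0.003 and is fully home at 0.008, where its lower rail meets the deck and it stops dead, with a jolt if it is pressed faster than about 20 mm/s. It slides straight down in a tight press fit: about 3 N moves it and it stays where it is left, with no spring.
- left_side (a joint): How far the left side gate has been pressed down, in m, positive downward. It starts between 0 and 0.003 and is fully home at 0.008, where its lower rail meets the deck and it stops dead, with a jolt if it is pressed faster than about 20 mm/s. It slides straight down in a tight press fit: about 3 N moves it and it stays where it is left, with no spring.
- right_side (a joint): How far the right side gate has been pressed down, in m, positive downward. It starts between 0 and 0.003 and is fully home at 0.008, where its lower rail meets the deck and it stops dead, with a jolt if it is pressed faster than about 20 mm/s. It slides straight down in a tight press fit: about 3 N moves it and it stays where it is left, with no spring.
- tailgate (a joint): How far the tailgate has been pressed down, in m, positive downward. It starts between 0 and 0.003 and is fully home at 0.008, where its lower rail meets the deck and it stops dead, with a jolt if it is pressed faster than about 20 mm/s. It slides straight down in a tight press fit: about 3 N moves it and it stays where it is left, with no spring.
- headboard_top (a point): Middle of the upper face of the top rail of the headboard, the white gate across the front (drawbar) end, with a solid lower half, 66 mm high. The rail is 110 x 6 mm seen from above. Its rail runs across the trailer, 110 mm ahead of the trailer's centre; its top is 134 mm above the mat with the joint at 0 and 126 mm when home. The point moves with the gate.
- left_side_top (a point): Middle of the upper face of the top rail of the left side gate, a long white slatted gate 56 mm high. The rail is 204 x 6 mm seen from above. Its rail runs along the trailer, 57 mm to the left of its centre line; its top is 124 mm above the mat with the joint at 0 and 116 mm when home. The point moves with the gate.
- right_side_top (a point): Middle of the upper face of the top rail of the right side gate, a long white slatted gate 56 mm high. The rail is 204 x 6 mm seen from above. Its rail runs along the trailer, 57 mm to the right of its centre line; its top is 124 mm above the mat with the joint at 0 and 116 mm when home. The point moves with the gate.
- tailgate_top (a point): Middle of the upper face of the top rail of the tailgate, the white slatted gate across the rear end, 56 mm high. The rail is 110 x 6 mm seen from above. Its rail runs across the trailer, 110 mm behind the trailer's centre; its top is 124 mm above the mat with the joint at 0 and 116 mm when home. The point moves with the gate.
- drum: Small grey drum, 27 mm in diameter and 36 mm high, standing loose on the deck between the gates. Origin: centre of its underside.
- wheel_a: Spare black wheel with a grey hub, 50 mm in diameter, 20 mm thick, lying flat beside the trailer's right side. Origin: centre of its underside.
- wheel_b: Spare wheel like the other, lying flat beside the trailer's left side. Origin: centre of its underside.
- glue: White glue bottle with a black cap, 32 mm in diameter, 95 mm high, standing behind the tailgate. Origin: centre of its underside.
- paint_jar: Small glass jar with a grey lid, 34 mm in diameter, 42 mm high, standing near the front left of the trailer. Origin: centre of its underside.
- axle: Bare steel axle rod, 95 mm long, 5 mm thick, lying beside the right rear of the trailer. Origin: under its middle, x along it.
- deck_panel: Spare planked plywood panel, 200 x 110 x 4 mm, lying on the left of the mat. Origin: centre of its underside.
- screwdriver: Screwdriver with a black handle, 150 mm long, lying on the right of the mat. Origin: on its underside, x along it.

How it is judged:
By the outcome, as a careful person would: the job done as asked, in the order asked, and still so for the second after the job is handed in, with the robot touching nothing.
It also fails if it takes over 45 s, if anything falls off the work surface, if the arm or the gripper's body presses on something with over 40 N, if the wrist force passes 120 N, or if a joint passes its speed limit or range.

## Robot

A 7-joint arm with a two-finger parallel gripper is mounted at the origin on the work surface. World frame = base frame: x ahead of the robot, y to its left, z up, the work surface at z = 0. Lengths are in mm, angles in rad, forces in N, time in s.
With the tool pointing down it reaches from about 350 to 900 mm from the base axis. Payload 7.2 kg.
Tool frame: the origin (TCP) lies on the mounting face of the last link; the fingertips stand 173 mm ahead of it and the grasp point (between the pads) lies 155 mm ahead of it; z points along the fingers, y is the line along which they close (so a half turn about z gives the same grasp; the last joint's range is limited). The gripper opens to 85 mm and grips with 20 to 120 N. Pads are 22 mm wide; open, the fingers measure 114 mm over their backs; the gripper's body (76 mm by 85 mm) begins 54 mm behind the grasp point. The pads swing forward as they close: fully open they stand 13 mm farther back than shut.
Start: joints at [-1.291, 0.411, -0.013, 1.596, 0.006, 1.134, -0.082], TCP at [213.027, 587.573, 404.697] pointing down, gripper open.
Joint ranges: [-2.95, 2.95], [-0.29, 1.99], [-1.47, 1.44], [0.14, 2.54], [-1.03, 4.17], [0.13, 1.85], [-2.86, 2.86]. Speed limits (rad/s): [2.39, 2.39, 3.01, 3.01, 3.14, 3.14, 3.14].

## Interface

Orientations are given as a rotation vector (axis times angle).
In Python, from station import arm gives the robot as it stands. The module is installed in compiled form; this text tells all that it offers.
- The arm moves only by the shell command python3 -m inch 'ROWS' [FORCE]. ROWS is a JSON object of lists of equal length, an entry for each row: "slide": the shift along the tool's x, y, z scaled (see below), a list of three; "rot": the turn, a rotation vector about the tool's x, y, z scaled (see below), a list of three; "gripper": the opening, from 0 (shut) to 1 (fully open). A call has 1 to 20 rows; each row is the pose to reach, as a shift and turn from the pose commanded when the call began, along the tool's axes at that moment; what a row does not reach only later rows make up. The controller multiplies each number of a shift by 0.3 m and each number of a turn by 60 degrees. A row lasts 1/8 s, in which the tool goes at most 62.5 mm and 10.7 degrees, less where a joint would pass 70% of its speed; a pose out of reach is approached as far as the arm can. A call with a number of a shift or a turn outside -1 to 1 is refused whole. A call with a gripper value outside its range is refused whole. The fingers move at their own pace and stop on an object; FORCE is the grip in N (left out, the last holds). Time passes only in rows, so rows that repeat a pose let the fingers close. It gives the time, the measured TCP pose, the force, the opening and the grip force at its end, in the units of the state.
- arm.state(): the state, without advancing time (a new reading comes with each control period).
- arm.snapshot(name): name is "scene" or "top" or "wrist"; returns the picture (400x640x3 uint8, blue, green, red); there is no depth.
- arm.calibration(name): a dict with "mtx" (3x3 intrinsics, pixels), "extrinsics" (4x4, takes a point from world to camera coordinates). Camera axes: x right, y down, z forward; pixel columns grow to the right and rows downward; lengths in mm; the calibration is good to about 2 mm. A picture is of the moment at which its call begins: read the wrist's pose just before it. calibration takes no time and is no camera call; for the wrist camera it gives the pose at the moment of the call.
- arm.sign_off(): hands the job in; it is judged then, once.
Trained networks look in the newest picture that a camera, given by its name, has taken for a name from the list of things; names that differ only in an ending like _2 or _b are one class to them, and where a whole thing is asked for, a point or a joint stands for the part that bears it (a point fixed in the world has none). Each returns a list of dicts, best first, with "p" (0 to 1); they miss things now and then, are a little off and sometimes report something else, mostly with a low value. They report only what shows in the picture. A call takes as long as a camera call.
- arm.outline_of(target, camera): "mask" (400x640 bool, what is visible of it) and "uv" ([column, row] in pixels, amid what is visible of it).
- arm.tip_of(target, camera): "uv" ([column, row] in pixels: a listed point, or the origin of a listed thing).
The state is a dict: "time": time; "joint_positions": joint angles; "joint_vel": joint speeds; "tau": joint torques, N m; "position": TCP position; "eef_rot": TCP orientation; "force": force on the tool from outside, world axes, zero at the start; "torque": the same for the moment, N m; "finger_gap": opening from 0.0 (shut) to 1.0 (fully open); "finger_force": force on a finger pad.
Only numpy, scipy, OpenCV 4.12 (cv2) and the standard library are available. Lean on these libraries where they do the work, as an engineer would, in place of code of your own. Each camera call takes 0.05 s, during which the arm holds its last target. There are 200 camera calls.

## Working session

There is one attempt and no reset: what is moved stays moved. The work goes in short steps, Python scripts to look and compute and a shell command to move; the robot and the scene stay as the last step left them, time stands still between calls to the robot, and variables do not carry over. Pictures are saved under pics/ and viewed, at most 10 in all, crops included, and the job is handed in when it is done.

```bash
mkdir -p pics
cat > h.py <<'E'
import numpy as np, cv2
from station import arm
def P(c):
    k=arm.calibration(c); return np.array(k["mtx"])@np.array(k["extrinsics"])[:3]
def onplane(c,uv,z):
    M=P(c); H=M[:,[0,1]]; H=np.c_[H,M[:,2]*z+M[:,3]]
    w=np.linalg.solve(H,[uv[0],uv[1],1]); return w[:2]/w[2]
def tri(Ms,uvs):
    A=[]
    for M,(u,v) in zip(Ms,uvs): A+= [u*M[2]-M[0], v*M[2]-M[1]]
    X=np.linalg.svd(np.array(A))[2][-1]; return X[:3]/X[3]
E
python3 - <<'E'
from h import *
s=arm.state(); print({k:np.round(s[k],3) for k in s})
ims={c:arm.snapshot(c) for c in("scene","top")}
for c in ims: cv2.imwrite(f"pics/{c}.png",ims[c])
for n in "drawbar_eye deck_mid headboard_top left_side_top right_side_top tailgate_top trailer drum glue paint_jar".split():
    r={c:arm.tip_of(n,c)[:2] for c in ims}
    t=None
    if all(r.values()): t=np.round(tri([P(c) for c in ims],[r[c][0]["uv"] for c in ims]),1)
    print(n,t,[[(np.round(d["uv"],1).tolist(),round(d["p"],2)) for d in r[c]] for c in r])
print(arm.state()["time"])
E
```

```text
{'time': np.float64(0.0), 'joint_positions': array([-1.291,  0.412, -0.013,  1.597,  0.006,  1.134, -0.082]), 'joint_vel': array([ 0.001,  0.001, -0.   , -0.002, -0.   ,  0.   , -0.002]), 'tau': array([-1.0000e-03, -6.0062e+01,  6.8200e-01, -2.9941e+01,  1.4000e-02,
        1.1000e-02, -0.0000e+00]), 'position': array([212.974, 587.347, 403.811]), 'eef_rot': array([-5.440e-01, -3.094e+00,  3.000e-03]), 'force': array([ 1.022, -0.253,  0.3  ]), 'torque': array([0.047, 0.065, 0.032]), 'finger_force': np.float64(0.0), 'finger_gap': np.float64(1.0)}
drawbar_eye [ 411.9 -192.2   26.8] [[([256.8, 179.6], 0.8)], [([388.7, 242.6], 0.86), ([354.8, 193.6], 0.15)]]
deck_mid [568.8 -84.9  66. ] [[([298.2, 213.3], 0.75)], [([352.3, 191.4], 0.58)]]
headboard_top [ 487.6 -150.3  148.8] [[([269.8, 170.5], 0.66)], [([379.7, 216.7], 0.58), ([454.6, 204.8], 0.29)]]
left_side_top [ 595.2 -141.2  114. ] [[([279.3, 213.0], 0.83)], [([375.7, 180.6], 0.89)]]
right_side_top [543.9 -49.3 133.5] [[([311.2, 188.0], 0.85), ([347.1, 262.5], 0.66)], [([342.5, 198.3], 0.52), ([454.1, 204.9], 0.47)]]
tailgate_top [663.  -30.2 120.4] [[([323.2, 230.0], 0.82), ([363.7, 225.8], 0.29)], [([333.8, 158.2], 0.58)]]
trailer [557.8 -92.9 -18.7] [[([297.8, 228.4], 0.66)], [([354.2, 197.2], 0.87)]]
drum [ 551.8 -108.8   80.2] [[([285.8, 205.6], 0.65), ([364.7, 227.1], 0.52)], [([359.0, 196.5], 0.59)]]
glue [702.9  26.7  -1. ] [[([347.8, 267.5], 0.74)], [([314.3, 152.1], 0.64)]]
paint_jar [ 540.5 -241.8   11.8] [[([238.6, 222.2], 0.73), ([276.1, 263.9], 0.73)], [([401.2, 200.7], 0.63)]]
1.1
```

View pics/top.png

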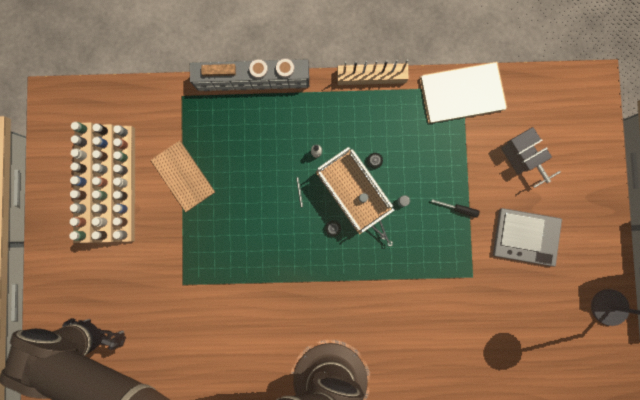

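View pics/scene.png

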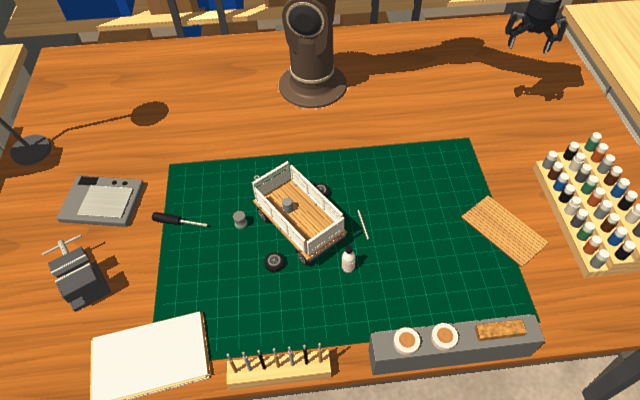

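The top view shows the trailer at about (355,190), with its drawbar eye at (388,242), pointing to the robot's right and towards the base. The glue bottle is behind it at (316,151). The scene view agrees, with the headboard at (270,170). I'll shut the gripper and bring the wrist over the trailer.

```bash
python3 -m inch '{"slide":[[-0.94,-0.86,0],[-0.94,-0.86,0],[-0.94,-0.86,0],[-0.94,-0.86,0],[-0.94,-0.86,0],[-0.94,-0.86,0],[-0.94,-0.86,0],[-0.94,-0.86,0],[-0.94,-0.86,0]],"rot":[[0,0,0.59],[0,0,0.59],[0,0,0.59],[0,0,0.59],[0,0,0.59],[0,0,0.59],[0,0,0.59],[0,0,0.59],[0,0,0.59]],"gripper":[0,0,0,0,0,0,0,0,0]}' 20
cat >> h.py <<'E'
from scipy.spatial.transform import Rotation as Rn
def go(target_tip):  # slide units needed to bring TCP (tips 173 below) to tip target
    s=arm.state(); R=Rn.from_rotvec(s["eef_rot"]).as_matrix()
    d=np.array(target_tip)+[0,0,173]-np.array(s["position"])
    return np.round(R.T@d/300,4), R
E
python3 - <<'E'
from h import *
print(go([568,-88,230])); print(arm.state()["joint_positions"], arm.state()["position"])
E=np.array(arm.calibration("wrist")["extrinsics"]); print("cam",-E[:3,:3].T@E[:3,3],E[2,:3])
E
```

```text
time: 2.22
position: [389.6, 250.3, 404.7]
eef_rot: [-1.455, -2.784, -0.0]
force: [-0.6, 0.1, 0.0]
finger_gap: -0.0
finger_force: 0.0
(array([-1.2655, -0.1553,  0.005 ]), array([[-5.70758541e-01,  8.21117927e-01, -1.93197250e-04],
       [ 8.21117844e-01,  5.70758571e-01,  3.74598625e-04],
       [ 4.17858632e-04,  5.51676552e-05, -9.99999911e-01]]))
[-0.92238246  0.12760178  0.27340276  1.98706306 -0.04052828  1.03190725
 -0.02286094] [389.56595288 250.32849673 404.66076388]
cam [340.53442652 319.87460299 373.94064286] [ 0.18597277 -0.26576286 -0.94593035]
```

```bash
python3 -m inch '{"slide":[[-1,-0.12,0],[-1,-0.12,0],[-1,-0.12,0],[-1,-0.12,0],[-1,-0.12,0],[-1,-0.12,0],[-1,-0.12,0],[-1,-0.12,0]],"rot":[[0,0,0],[0,0,0],[0,0,0],[0,0,0],[0,0,0],[0,0,0],[0,0,0],[0,0,0]],"gripper":[0,0,0,0,0,0,0,0]}'
cat > look.py <<'E'
from h import *
import pickle,sys
M=P("wrist"); im=arm.snapshot("wrist"); cv2.imwrite(f"pics/{sys.argv[1]}.png",im)
o={}
for n in "drawbar_eye deck_mid headboard_top left_side_top right_side_top tailgate_top".split():
    r=arm.tip_of(n,"wrist")
    if r: o[n]=r[0]["uv"]; print(n,np.round(r[0]["uv"],1),round(r[0]["p"],2),[np.round(onplane("wrist",r[0]["uv"],z),1) for z in ((37,) if n=="drawbar_eye" else (63,) if n=="deck_mid" else (119,127) if n!="headboard_top" else (129,137))])
pickle.dump((M,o),open(sys.argv[1]+".pkl","wb")); print(arm.state()["time"],arm.state()["position"])
E
python3 look.py w1
```

```text
time: 3.22
position: [531.0, -16.1, 404.4]
eef_rot: [-1.453, -2.784, -0.001]
force: [-0.7, 0.1, 0.7]
finger_gap: -0.003
finger_force: 0.0
drawbar_eye [173.8 230.5] 0.93 [array([ 413.9, -191.4])]
headboard_top [204.4 274.9] 0.79 [array([ 479.1, -153.1]), array([ 479.2, -146.4])]
right_side_top [321.2 220.8] 0.64 [array([544.7, -41.3]), array([542.7, -38.3])]
tailgate_top [423.2 271.7] 0.68 [array([665.4, -28.5]), array([659.7, -26. ])]
3.575 [531.19729283 -17.95452615 404.7981811 ]
```

View pics/w1.png

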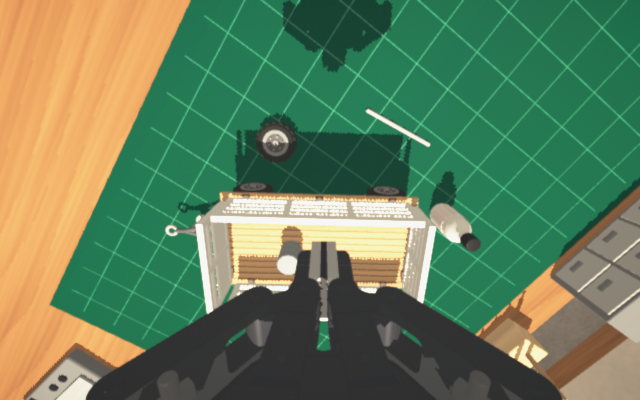

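The wrist view shows the trailer square to the tool: headboard rail on the left (204,275), tailgate on the right (423,272), right side rail at the top (321,221), eye at (174,230). The fingers hide the left gate. I'll take a second view from farther over.

```bash
python3 -m inch '{"slide":[[-0.4,-0.1,0],[-0.4,-0.1,0],[-0.4,-0.1,0],[-0.4,-0.1,0]],"rot":[[0,0,0],[0,0,0],[0,0,0],[0,0,0]],"gripper":[0,0,0,0]}'
python3 look.py w2
python3 - <<'E'
from h import *
import pickle
(M1,a),(M2,b)=[pickle.load(open(f"w{i}.pkl","rb")) for i in(1,2)]
for n in a:
    if n in b: print(n,np.round(tri([M1,M2],[a[n],b[n]]),1))
E
```

```text
time: 4.08
position: [574.8, -133.9, 404.3]
eef_rot: [-1.459, -2.781, -0.0]
force: [-0.1, 0.8, 0.7]
finger_gap: 0.0
finger_force: 0.0
drawbar_eye [180.1 137.2] 0.86 [array([ 411.8, -192.1])]
deck_mid [345.4 143.8] 0.94 [array([571.6, -85.9])]
headboard_top [220.9 153.6] 0.84 [array([ 478.2, -149.6]), array([ 479.8, -146.8])]
left_side_top [349.  215.9] 0.63 [array([ 607.7, -136.3]), array([ 605.1, -134. ])]
right_side_top [355.5  82.5] 0.6 [array([540.4, -36.4]), array([540. , -37.3])]
tailgate_top [473.4 156. ] 0.86 [array([665.6, -25.2]), array([661.2, -26.4])]
4.425 [ 574.86351658 -133.15485341  404.83537883]
drawbar_eye [ 412.  -193.2   34.7]
headboard_top [ 478.8 -149.5  131.8]
right_side_top [541.3 -37.5 125.5]
tailgate_top [665.3 -26.1 118.5]
```

View pics/w2.png

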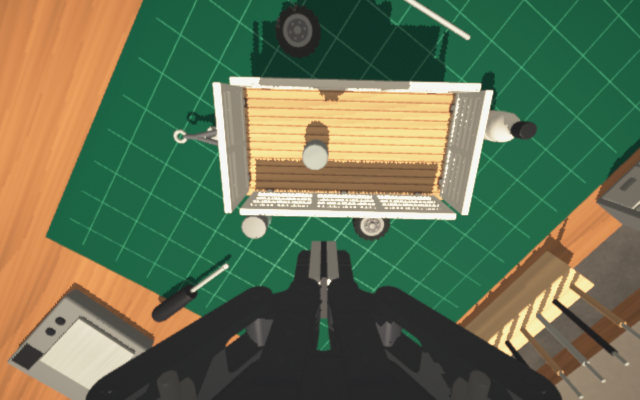

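The second view shows all four rails: headboard (223,148), tailgate (474,155), right (355,84), left (349,216). The fitted centre is about (572.2,-86.9), and the spans are 224, 117 and 192 mm against 220, 114 and 192 expected. The triangulated heights are plausible too. I'll start with the headboard.

```bash
python3 -c "
from h import *
print(go([480.7,-148,150])[0])"
```

```text
[ 0.1382 -0.2862  0.2727]
```

```bash
python3 -m inch '{"slide":[[0.138,-0.286,0.1],[0.138,-0.286,0.2],[0.138,-0.286,0.27],[0.138,-0.286,0.27],[0.138,-0.286,0.27]],"rot":[[0,0,0],[0,0,0],[0,0,0],[0,0,0],[0,0,0]],"gripper":[0,0,0,0,0]}'
python3 - <<'E'
from h import *
cv2.imwrite("pics/h1.png",arm.snapshot("wrist")); s=arm.state();print(s["force"],s["position"],go([480.7,-148,137])[0])
E
```

```text
time: 5.05
position: [481.5, -148.7, 324.6]
eef_rot: [1.457, 2.782, 0.001]
force: [0.7, 0.3, -0.4]
finger_gap: -0.001
finger_force: 0.0
[-0.39340927  0.46032131 -0.07805284] [ 481.60083813 -148.76377354  324.68802578] [ 0.0039 -0.0011  0.049 ]
```

View pics/h1.png

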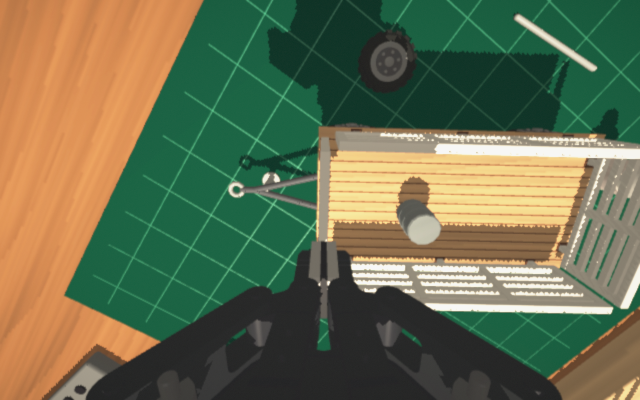

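The fingertip seam at (323,245) lies on the headboard rail at column 324. Pressing down slowly.

```bash
python3 -m inch '{"slide":[[0,0,0.015],[0,0,0.03],[0,0,0.04],[0,0,0.044],[0,0,0.048],[0,0,0.052],[0,0,0.056],[0,0,0.06]],"rot":[[0,0,0],[0,0,0],[0,0,0],[0,0,0],[0,0,0],[0,0,0],[0,0,0],[0,0,0]],"gripper":[0,0,0,0,0,0,0,0]}'
```

```text
time: 6.1
position: [480.8, -148.9, 305.8]
eef_rot: [1.459, 2.782, 0.0]
force: [-0.9, 0.7, 1.8]
finger_gap: -0.002
finger_force: 1.4
```

```bash
python3 -m inch '{"slide":[[0,0,0.003],[0,0,0.006],[0,0,0.009]],"rot":[[0,0,0],[0,0,0],[0,0,0]],"gripper":[0,0,0]}'; python3 -m inch '{"slide":[[0,0,0.003]],"rot":[[0,0,0]],"gripper":[0]}';  python3 -m inch '{"slide":[[0,0,0.003]],"rot":[[0,0,0]],"gripper":[0]}'
```

```text
time: 6.48
position: [480.8, -148.8, 303.0]
eef_rot: [1.458, 2.782, 0.0]
force: [-0.5, -0.2, 2.2]
finger_gap: -0.0
finger_force: 1.4
time: 6.6
position: [480.9, -148.9, 302.3]
eef_rot: [1.458, 2.782, 0.0]
force: [-2.1, 0.4, 12.2]
finger_gap: -0.0
finger_force: 6.1
time: 6.72
position: [481.0, -149.1, 302.1]
eef_rot: [1.459, 2.782, 0.001]
force: [-4.9, 1.5, 21.2]
finger_gap: -0.005
finger_force: 10.5
```

The headboard stopped at tip height 129.1 (129.0 expected when home) with the force rising sharply, so it is home. Backing off towards the left gate.

```bash
python3 -m inch '{"slide":[[0,0,-0.015],[0,0,-0.08],[0,0,-0.08]],"rot":[[0,0,0],[0,0,0],[0,0,0]],"gripper":[0,0,0]}'
python3 -c "
from h import *
print(go([603.8,-134.3,136])[0])"
```

```text
time: 7.1
position: [481.1, -148.9, 325.9]
eef_rot: [1.457, 2.781, 0.001]
force: [0.3, -0.1, -0.6]
finger_gap: -0.001
finger_force: 0.0
[-0.1926  0.3638  0.0572]
```

```bash
python3 -m inch '{"slide":[[-0.193,0.364,0],[-0.193,0.364,0],[-0.193,0.364,0],[-0.193,0.364,0.03],[-0.193,0.364,0.05],[-0.193,0.364,0.05]],"rot":[[0,0,0],[0,0,0],[0,0,0],[0,0,0],[0,0,0],[0,0,0]],"gripper":[0,0,0,0,0,0]}'
python3 look.py l1
```

```text
time: 7.85
position: [602.5, -134.5, 309.6]
eef_rot: [-1.459, -2.781, 0.0]
force: [-1.2, -1.1, 0.3]
finger_gap: 0.002
finger_force: 0.0
deck_mid [324.2 141.6] 0.6 [array([572.3, -88.9])]
headboard_top [117.9 150.1] 0.95 [array([ 479.2, -147.6]), array([ 483.2, -143.2])]
left_side_top [325.9 253.4] 0.88 [array([ 609.5, -140.7]), array([ 606.8, -136.9])]
right_side_top [334.5  36.1] 0.73 [array([542.3, -36.5]), array([542.9, -37.9])]
tailgate_top [527.3 155.2] 0.74 [array([667.8, -22.8]), array([662.2, -24.9])]
8.2 [ 603.49535784 -134.3324326   310.53051751]
```

View pics/l1.png

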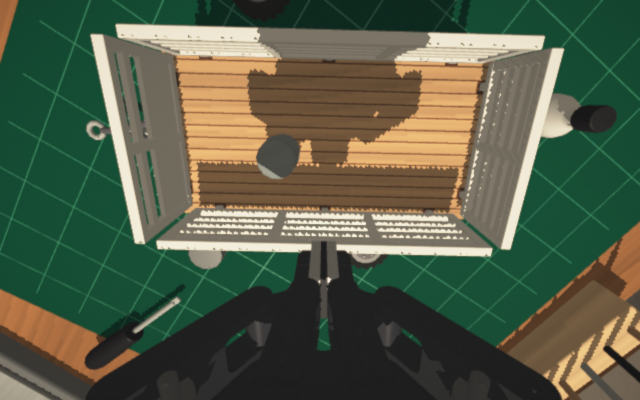

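Run:
```python
from h import *
for v in (242,251):
  for z in (119,125): print(v,z,onplane("wrist",(300,v),z),(onplane("wrist",(300,v),z)-[572.2,-86.9])@[.555,-.832])
s=arm.state(); print((s["position"][:2]-np.array([572.2,-86.9]))@[.555,-.832],go([604,-134.5,128])[0])
for v in (242,256): print("tip",v,(onplane("wrist",(323,v),137)-[572.2,-86.9])@[.555,-.832])
```

```text
242 119 [ 591.24910717 -143.13999024] 57.36392636285274
242 125 [ 589.8833437  -140.21174515] 54.169627716296645
251 119 [ 594.78300911 -148.5531011 ] 63.82895016599358
251 125 [ 593.285355  -145.4228304] 60.393366919497836
56.83270752909705 [-0.0014  0.001   0.0318]
tip 242 47.573923067610416
tip 256 56.56052192737834
```

At z = 125 the left rail spans 54–60 mm off the trailer's centre line, and the tip is at 57. Pressing.

```bash
python3 -m inch '{"slide":[[0,0,0.015],[0,0,0.028],[0,0,0.032],[0,0,0.036],[0,0,0.04],[0,0,0.044],[0,0,0.048],[0,0,0.052],[0,0,0.056]],"rot":[[0,0,0],[0,0,0],[0,0,0],[0,0,0],[0,0,0],[0,0,0],[0,0,0],[0,0,0],[0,0,0]],"gripper":[0,0,0,0,0,0,0,0,0]}'; python3 -m inch '{"slide":[[0,0,0.003]],"rot":[[0,0,0]],"gripper":[0]}'
```

```text
time: 9.32
position: [603.5, -134.3, 293.3]
eef_rot: [-1.459, -2.782, 0.0]
force: [-1.7, 0.2, 3.4]
finger_gap: 0.002
finger_force: 1.4
time: 9.45
position: [603.5, -134.3, 292.4]
eef_rot: [-1.459, -2.782, -0.0]
force: [-2.5, 0.8, 6.8]
finger_gap: 0.001
finger_force: 3.8
```

```bash
python3 -m inch '{"slide":[[0,0,0.003]],"rot":[[0,0,0]],"gripper":[0]}'
```

```text
time: 9.57
position: [603.6, -134.4, 292.3]
eef_rot: [1.459, 2.782, 0.001]
force: [-4.5, 0.9, 13.7]
finger_gap: 0.001
finger_force: 6.7
```

```bash
python3 -m inch '{"slide":[[0,0,0.002],[0,0,0.002]],"rot":[[0,0,0],[0,0,0]],"gripper":[0,0]}';  python3 -m inch '{"slide":[[0,0,-0.015],[0,0,-0.06],[0,0,-0.06]],"rot":[[0,0,0],[0,0,0],[0,0,0]],"gripper":[0,0,0]}'
python3 -c "
from h import *
print(go([540.6,-39.5,136])[0])"
```

```text
time: 9.82
position: [603.5, -134.5, 292.2]
eef_rot: [1.459, 2.782, 0.001]
force: [-5.4, 1.7, 13.1]
finger_gap: 0.003
finger_force: 6.6
time: 10.2
position: [604.0, -134.5, 310.3]
eef_rot: [1.458, 2.78, 0.001]
force: [0.6, -0.8, -0.2]
finger_gap: 0.003
finger_force: 0.0
[0.3808 0.0062 0.0035]
```

```bash
python3 -m inch '{"slide":[[0.38,0.006,0],[0.38,0.006,0],[0.38,0.006,0],[0.38,0.006,0]],"rot":[[0,0,0],[0,0,0],[0,0,0],[0,0,0]],"gripper":[0,0,0,0]}'
python3 look.py r1
```

```text
time: 10.7
position: [540.5, -39.7, 309.3]
eef_rot: [1.457, 2.782, 0.0]
force: [-0.5, -0.7, 0.4]
finger_gap: -0.005
finger_force: 0.0
drawbar_eye [120.7 252.1] 0.9 [array([ 410.3, -196.3])]
headboard_top [153.5 320.2] 0.95 [array([ 477.8, -146.4]), array([ 478.6, -137. ])]
right_side_top [327.4 246.4] 0.85 [array([543.6, -41.3]), array([541. , -37.8])]
tailgate_top [480.9 324.4] 0.65 [array([667.5, -30.5]), array([658.7, -27.5])]
11.05 [540.33577063 -40.24752107 308.87275725]
```

View pics/r1.png

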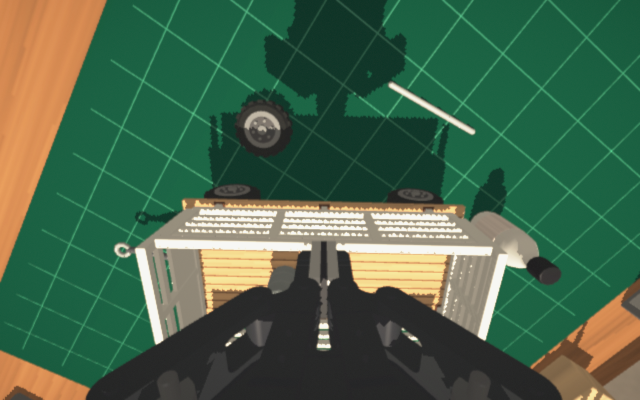

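The right rail is at rows 240–250, directly under the tip at (323,245), the same geometry as on the left side. Pressing.

```bash
python3 -m inch '{"slide":[[0,0,0.013],[0,0,0.026],[0,0,0.03],[0,0,0.034],[0,0,0.038],[0,0,0.042],[0,0,0.046],[0,0,0.05],[0,0,0.053]],"rot":[[0,0,0],[0,0,0],[0,0,0],[0,0,0],[0,0,0],[0,0,0],[0,0,0],[0,0,0],[0,0,0]],"gripper":[0,0,0,0,0,0,0,0,0]}'; python3 -m inch '{"slide":[[0,0,0.003]],"rot":[[0,0,0]],"gripper":[0]}'
```

```text
time: 12.18
position: [540.1, -39.5, 293.0]
eef_rot: [-1.458, -2.782, 0.0]
force: [-2.0, -0.0, 3.1]
finger_gap: 0.005
finger_force: 1.4
time: 12.3
position: [540.1, -39.5, 292.3]
eef_rot: [-1.459, -2.782, -0.0]
force: [-4.7, -0.1, 10.3]
finger_gap: 0.002
finger_force: 5.6
```

```bash
python3 -m inch '{"slide":[[0,0,0.003],[0,0,0.003]],"rot":[[0,0,0],[0,0,0]],"gripper":[0,0]}';  python3 -m inch '{"slide":[[0,0,-0.015],[0,0,-0.06],[0,0,-0.06]],"rot":[[0,0,0],[0,0,0],[0,0,0]],"gripper":[0,0,0]}'
python3 -c "
from h import *
print(go([663.7,-25.9,136])[0])"
```

```text
time: 12.55
position: [540.1, -39.7, 292.2]
eef_rot: [-1.459, -2.782, -0.001]
force: [-5.6, 0.6, 13.3]
finger_gap: 0.001
finger_force: 6.8
time: 12.92
position: [540.7, -39.6, 310.5]
eef_rot: [1.458, 2.781, 0.002]
force: [-0.0, -1.0, -0.6]
finger_gap: 0.004
finger_force: 0.0
[-0.1956  0.3631  0.0061]
```

The right gate stopped at 119.2 mm, so it is home. Moving to the tailgate.

```bash
python3 -m inch '{"slide":[[-0.196,0.363,0],[-0.196,0.363,0],[-0.196,0.363,0],[-0.196,0.363,0]],"rot":[[0,0,0],[0,0,0],[0,0,0],[0,0,0]],"gripper":[0,0,0,0]}'
python3 look.py t1
```

```text
time: 13.42
position: [662.8, -26.2, 308.4]
eef_rot: [-1.458, -2.781, 0.002]
force: [-0.2, 0.3, 0.3]
finger_gap: 0.001
finger_force: 0.0
deck_mid [190.  210.9] 0.81 [array([572.6, -89.3])]
headboard_top [151.7 216.4] 0.45 [array([568.7, -64.2]), array([571.1, -58.5])]
left_side_top [162.7 316.4] 0.95 [array([ 602.9, -137.6]), array([ 603.4, -128.5])]
right_side_top [133.6 149.5] 0.81 [array([541. , -38.9]), array([544.6, -34.8])]
tailgate_top [323.7 250.1] 0.79 [array([665.9, -30.7]), array([663.3, -26.9])]
13.775 [662.74772916 -26.02355661 309.82707911]
```

View pics/t1.png

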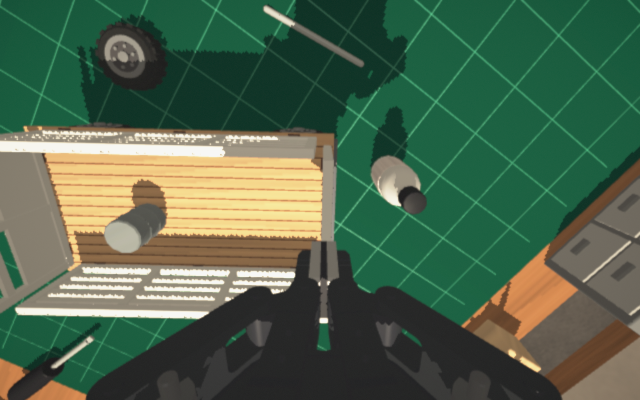

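The tailgate rail is at columns 322–335 and the tip at 323, 1–2 mm to one side. I'll add a small correction and press.

```bash
python3 -m inch '{"slide":[[0,0.004,0.013],[0,0.004,0.026],[0,0.004,0.03],[0,0.004,0.034],[0,0.004,0.038],[0,0.004,0.042],[0,0.004,0.046],[0,0.004,0.05],[0,0.004,0.053]],"rot":[[0,0,0],[0,0,0],[0,0,0],[0,0,0],[0,0,0],[0,0,0],[0,0,0],[0,0,0],[0,0,0]],"gripper":[0,0,0,0,0,0,0,0,0]}'; python3 -m inch '{"slide":[[0,0,0.003]],"rot":[[0,0,0]],"gripper":[0]}'; python3 -m inch '{"slide":[[0,0,0.003]],"rot":[[0,0,0]],"gripper":[0]}'
```

```text
time: 14.9
position: [664.1, -25.3, 293.3]
eef_rot: [-1.459, -2.782, 0.0]
force: [-2.3, 2.0, 2.7]
finger_gap: 0.003
finger_force: 1.4
time: 15.02
position: [664.1, -25.3, 292.5]
eef_rot: [1.459, 2.782, 0.0]
force: [-3.1, 0.8, 7.3]
finger_gap: -0.001
finger_force: 3.9
time: 15.15
position: [664.2, -25.3, 292.4]
eef_rot: [1.458, 2.782, 0.001]
force: [-6.1, 0.5, 11.8]
finger_gap: 0.004
finger_force: 6.2
```

```bash
python3 -m inch '{"slide":[[0,0,0.003],[0,0,0.003]],"rot":[[0,0,0],[0,0,0]],"gripper":[0,0]}';  python3 -m inch '{"slide":[[0,0,-0.015],[0,0,-0.1],[0,0,-0.3],[-0.5,0,-0.32],[-0.5,0,-0.32],[-0.5,0,-0.32],[-0.5,0,-0.32]],"rot":[[0,0,0],[0,0,0],[0,0,0],[0,0,0],[0,0,0],[0,0,0],[0,0,0]],"gripper":[0,0,0,0,0,0,0]}'
python3 look.py e1
```

```text
time: 15.4
position: [664.2, -25.4, 292.3]
eef_rot: [1.458, 2.782, 0.002]
force: [-6.2, 1.0, 14.2]
finger_gap: -0.002
finger_force: 6.9
time: 16.27
position: [749.7, -151.6, 385.6]
eef_rot: [1.463, 2.779, -0.003]
force: [-0.6, 0.5, 0.5]
finger_gap: 0.002
finger_force: 0.0
deck_mid [198.8  19.8] 0.88 [array([569.9, -85.2])]
left_side_top [182.5  86.1] 0.77 [array([ 604.7, -131.3]), array([ 607.9, -129.4])]
16.625 [ 749.42115365 -147.23672573  386.96503318]
```

View pics/e1.png

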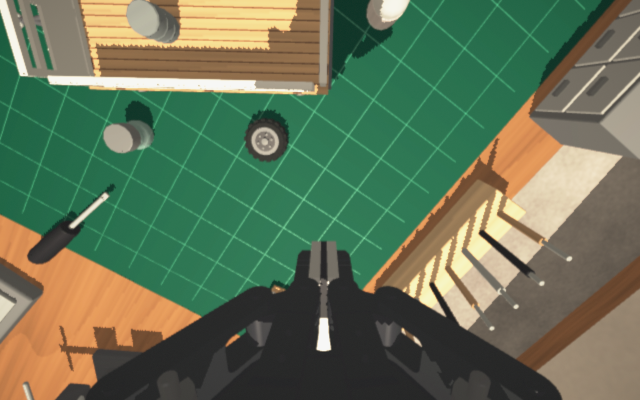

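The arm is clear of everything. The trailer, drum at (150,18), jar at (128,136) and wheel at (266,139) stand where they were, and each gate hit its hard stop at the expected height.

```bash
python3 -c "
from station import arm
print(arm.sign_off())"
```

```text
the job is handed in; nothing more can be done
None
```

I pressed the four gates home in the order headboard, left side, right side, tailgate, each to a hard stop within 0.3 mm of its home height. The job took about 17 s and is handed in; the trailer and drum showed no shift in the wrist pictures, nor did the nearby items they showed.

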